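# Clamp an opened phone with the folding crank

### The arm

A 6-joint arm with a two-finger parallel gripper is mounted at the origin on the work surface. World frame = base frame: x ahead of the robot, y to its left, z up, the work surface at z = 0. Lengths are in m, angles in rad, forces in N, time in s.
With the tool pointing down it reaches from about 0.375 to 0.9 m from the base axis. Payload 3.1 kg.
Tool frame: the origin (TCP) lies where the fingers leave the gripper's body, on its centre line; the fingertips stand 73 mm ahead of it and the grasp point (between the pads) lies 54 mm ahead of it; z points along the fingers, y is the line along which they close (so a half turn about z gives the same grasp; the last joint's range is limited). The gripper opens to 85 mm and grips with 20 to 120 N. Pads are 22 mm wide; open, the fingers measure 114 mm over their backs; the gripper's body (76 mm by 85 mm) begins 54 mm behind the grasp point. The pads swing forward as they close: fully open they stand 13 mm farther back than shut.
Start: joints at [-1.331, 0.527, 1.433, -0, 1.181, -0.178], TCP at [0.254, -0.571, 0.304] pointing down, gripper open.
Joint ranges: [-3.08, 3.08], [-0.75, 2.2], [0.22, 2.44], [-1.43, 4.57], [0, 2.65], [-2.85, 2.85]. Speed limits (rad/s): [2.79, 2.79, 3.14, 3.14, 3.14, 3.14].

### API

Orientations are given as a unit quaternion [x, y, z, w].
In Python, from station import manip gives the robot as it stands.
- The arm moves only by the shell command python3 -m crank 'ROWS' [FORCE]. ROWS is JSON, a list of rows, each an object with "dp": the shift along the tool's x, y, z normalised to -1 to 1, where 1 is 50 cm, a list of three; "delta_rot": the turn, a rotation vector about the tool's x, y, z normalised to -1 to 1, where 1 is 2 pi rad, a list of three; "fingers": the opening, from -1 (shut) to 1 (fully open). A call has 1 to 12 rows; each row shifts and turns the commanded pose from where the row before left it, along the tool's axes as they then stand; what a row does not reach is not made up. A row lasts 1/12 s, in which the tool goes at most 41.7 mm and 7.16 degrees, less where a joint would pass 70% of its speed; a pose out of reach is approached as far as the arm can. A call with a number of a shift or a turn outside -1 to 1 is refused whole. A call with a gripper value outside its range is refused whole. The fingers move at their own pace and stop on an object; FORCE is the grip in N (left out, the last holds). Time passes only in rows, so rows that do not move let the fingers close. It gives the time, the measured TCP pose, the force, the opening and the grip force at its end, in the units of the state.
- manip.sense(): the state, without advancing time (a new reading comes with each control period).
- manip.snapshot(name): name is "side" or "top"; returns (picture, depth): 384x512x3 uint8, red, green, blue; 384x512 float32, m along the optical axis (not along the pixel's ray), 0 where there is no reading.
- manip.camera_model(name): a dict with "fx", "fy", "cx", "cy" (pixels), "origin" and "attitude" of the camera in the world. Camera axes: x right, y up, looking along -z (the intrinsics and any distortion apply to the point x, -y, -z); pixel columns grow to the right and rows downward; lengths in m; the calibration is good to about 2 mm. A picture is of the moment at which its call begins. camera_model takes no time and is no camera call.
- manip.sign_off(): hands the job in; it is judged then, once.
The state is a dict: "t": time; "q": joint angles; "qd": joint speeds; "tau": joint torques, N m; "tcp_pos": TCP position; "tool_rot": TCP orientation; "force": force on the tool from outside, world axes, zero at the start; "ft_torque": the same for the moment, N m; "finger_gap": opening from 0.0 (shut) to 1.0 (fully open); "gripper_force": force on a finger pad.
Only numpy, scipy, OpenCV 4.12 (cv2) and the standard library are available. Lean on these libraries where they do the work, as an engineer would, in place of code of your own. Each camera call takes 0.05 s, during which the arm holds its last target. There are 200 camera calls.

### The job

Clamp the opened phone in the repair fixture: first swing the fixture's folding crank handle up until it stands fully upright, then crank clockwise (seen from above) until the sliding jaw is all the way home and the phone sits snug between the jaws. Then fold the handle fully back down flat over the crank arm and let go, leaving the jaw closed and the things lying around the fixture where they are.

Things in the scene. Friction and masses are not known exactly. Their poses are not given: they have to be found in the camera images.
- fixture: Aluminium clamping fixture screwed to the table, base plate 160 x 270 x 15 mm. Origin on the table under the crank axis; +y runs along the plate from the crank to the jaws and phone, +z up; the plate spans x -80 to 80, y -55 to 215 mm. A grey gearbox (90 x 88 mm, top 52 mm above the table) carries the crank; nothing else fixed stands higher than 52 mm.
- crank_axis (a point): Point on the vertical axis of the crank, 89 mm above the table (the height of the handle's fold hinge). Axes as the fixture's.
- handle_hinge (a point): Fold hinge of the handle, at the outer end of the flat steel crank arm (16 mm wide, top 72 mm above the table), 60 mm from the crank axis, 89 mm above the table. Its x axis points outward along the arm, away from the crank axis; the hinge pin is level, along its y. It circles with the crank.
- handle_grip (a point): Point on the handle's centre line, 80 mm from the hinge, 20 mm short of the free end. The handle is a round black sleeve, 24 mm thick, 100 mm from hinge to end, that spins freely about its length, so it may be held firmly while cranking. Folded, it lies level, 89 mm up, back over the arm and 40 mm past the crank axis, 25 mm clear of the gearbox. Upright, this point is 169 mm up.
- handle (a joint): Fold angle of the handle: 0 = folded flat over the arm, 1.57 = standing upright (stops at both ends). It stays where it is left (hinge friction about 0.06 N m).
- crank (a joint): Crank angle, growing clockwise seen from above: 0 = jaw fully open, 7.854 (1.25 turns) = jaw home, at the end stop. Starts between 0 and 2.4. At angle q the arm points outward from the axis along (cos q, -sin q) in the fixture's x, y; at the end stop along -y, away from the jaws. Friction about 0.12 N m (2 N at the handle); it stays where it is left.
- jaw (a joint): Travel of the sliding aluminium jaw (130 mm long, 20 mm thick, top 45 mm above the table) towards the phone and the fixed jaw: 0 = fully open, 0.050 m = home; geared to the crank, 40 mm per turn. Home, the opening between the jaws is 72.6 mm. The jaw pushes the phone up to the fixed jaw.
- phone_center (a point): Centre of the loose phone with its back cover off, 150 x 72 x 9 mm, lying on the black bed between the jaws (underside 25 mm above the table), its length along the jaws. The robot need not touch it.
- meter: Grey hand multimeter, 160 x 75 x 34 mm, lying loose beyond the crank end of the fixture; origin at the centre of its underside. Bystander.
- screwdriver: Screwdriver with a black handle, 160 mm long, lying loose beyond the fixed jaw; origin under its middle. Bystander.
- tray: White divided parts tray 90 x 130 x 25 mm standing loose beside the fixture's far side; origin at the centre of its underside. Bystander.

How it is judged:
By the outcome, as a careful person would: the job done as asked, in the order asked, and still so for the second after the job is handed in, with the robot touching nothing.
It also fails if it takes over 72 s, if anything falls off the work surface, if the arm or the gripper's body presses on something with over 40 N, if the wrist force passes 120 N, or if a joint passes its speed limit or range.

## Working session

There is one attempt and no reset: what is moved stays moved. The work goes in short steps, Python scripts to look and compute and a shell command to move; the robot and the scene stay as the last step left them, time stands still between calls to the robot, and variables do not carry over. Pictures are saved under pics/ and viewed, at most 10 in all, crops included, and the job is handed in when it is done.

```bash
mkdir -p pics; ls; python3 - <<'E'
from station import manip
import cv2,numpy as np
for n in ("top","side"):
    p,d=manip.snapshot(n); cv2.imwrite(f"pics/{n}0.png",p[:,:,::-1]); np.savez(f"{n}0.npz",p=p,d=d); print(n,manip.camera_model(n))
s=manip.sense(); print(s)
E
```

```text
pics
top {'fx': 474.84045649888395, 'fy': 474.84045649888395, 'cx': 252.46931792233718, 'cy': 198.842461013849, 'origin': array([0.51613493, 0.01845027, 1.35998329]), 'attitude': array([-0.0203259 ,  0.0225847 ,  0.70886268, -0.70469177])}
side {'fx': 367.3649962409947, 'fy': 367.3649962409947, 'cx': 255.1279970469296, 'cy': 193.35014558676085, 'origin': array([0.46931887, 0.5680991 , 0.63022098]), 'attitude': array([-0.0561855 ,  0.39094314,  0.91207825, -0.11009046])}
{'t': 0.1, 'q': array([-1.33149481e+00,  5.28386079e-01,  1.43380333e+00,  1.12777763e-05,
        1.18139828e+00, -1.78507483e-01]), 'qd': array([-0.00050102, -0.00076929, -0.00150984,  0.00072473,  0.00101055,
       -0.00045082]), 'tau': array([ 4.13123803e-05, -4.43304133e+01, -1.78586251e+01, -2.84118660e-04,
        3.86785759e-03, -1.05064416e-06]), 'tcp_pos': array([ 0.25349997, -0.57071764,  0.30301414]), 'tool_rot': array([ 9.78258654e-01,  2.07386138e-01, -2.51046988e-05, -9.97215649e-04]), 'force': array([ 0.23325991, -1.12011832,  1.0072772 ]), 'ft_torque': array([-0.01071447, -0.00776169,  0.01612186]), 'gripper_force': 0.0, 'finger_gap': 0.9968068437795281}
```

View pics/top0.png

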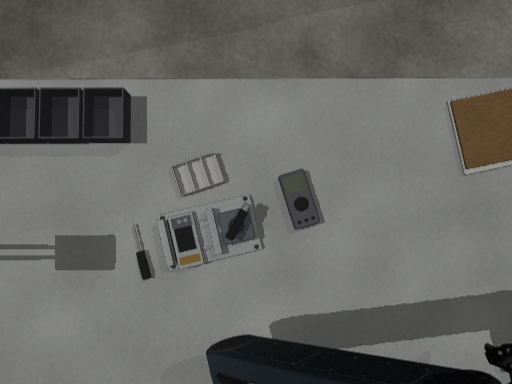

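View pics/side0.png

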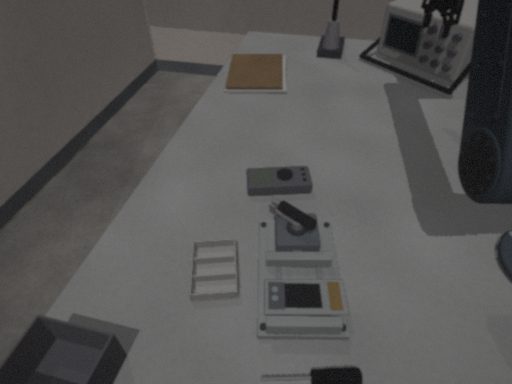

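```bash
cat > h.py <<'E'
import numpy as np,cv2
from scipy.spatial.transform import Rotation as R
from station import manip
def world(n,d):
    c=manip.camera_model(n); v,u=np.mgrid[:d.shape[0],:d.shape[1]]
    P=np.stack([(u-c["cx"])/c["fx"]*d,-(v-c["cy"])/c["fy"]*d,-d],-1)
    return P@R.from_quat(c["attitude"]).as_matrix().T+c["origin"]
def project(n,X):
    c=manip.camera_model(n); p=(np.asarray(X)-c["origin"])@R.from_quat(c["attitude"]).as_matrix()
    return np.stack([c["cx"]+c["fx"]*p[...,0]/-p[...,2],c["cy"]-c["fy"]*p[...,1]/-p[...,2]],-1)
E
python3 - <<'E'
from h import *
ims=[]
for n,(x,y) in (("top",(150,185)),("side",(235,195))):
    z=np.load(n+"0.npz");p,d=z["p"],z["d"];W=world(n,d)
    np.save(n+"W.npy",W)
    if n=="top":
        k=np.zeros(d.shape,bool);k[185:280,150:270]=1
        m=k&(W[...,2]>.008)&(W[...,2]<.2)
        r=cv2.minAreaRect(np.argwhere(m)[:,::-1].astype(np.float32));print("rect px",r)
        r=cv2.minAreaRect((W[m][:,:2]*1000).astype(np.float32));print("rect mm",r,cv2.boxPoints(r))
        print("table z",np.median(W[285:300,150:250,2]))
    hh=(W[...,2]>.08)&(W[...,2]<.13)&(p.max(-1)<70)
    k=np.zeros(d.shape,bool);k[y:y+95,x:x+120]=1
    Q=W[hh&k];print(n,len(Q),Q.mean(0)); r=cv2.minAreaRect((Q[:,:2]*1000).astype(np.float32));print(r,cv2.boxPoints(r))
    ims.append(cv2.resize(p[y:y+(95 if n=="top" else 145),x:x+120,::-1],None,fx=4,fy=4,interpolation=cv2.INTER_CUBIC)[:580])
h=max(i.shape[0] for i in ims);ims=[cv2.copyMakeBorder(i,0,h-i.shape[0],0,0,0) for i in ims]
o=np.hstack(ims);cv2.imwrite("pics/crop0.png",cv2.resize(o,None,fx=.83,fy=.83))
E
```

```text
rect px ((196.94459533691406, 224.7104949951172), (86.47611236572266, 115.46365356445312), 76.67547607421875)
rect mm ((525.7557373046875, 170.25006103515625), (243.82432556152344, 324.3725280761719), 12.967358589172363) [[370.55865  300.94366 ]
 [443.3465   -15.156733]
 [680.9528    39.556458]
 [608.165    355.65686 ]]
table z -0.000875377634698471
top 291 [0.52653089 0.05763013 0.09704484]
((533.1219482421875, 54.095611572265625), (24.673965454101562, 101.41407775878906), 61.665855407714844) [[482.63458   67.30287 ]
 [571.89874   19.170452]
 [583.6093    40.88835 ]
 [494.34515   89.02077 ]]
side 492 [0.52026585 0.06339742 0.09398655]
((523.9058227539062, 56.83671569824219), (23.829498291015625, 92.98074340820312), 60.67674255371094) [[477.53714   69.21663 ]
 [558.6043    23.680569]
 [570.27454   44.456802]
 [489.20734   89.99286 ]]
```

View pics/crop0.png

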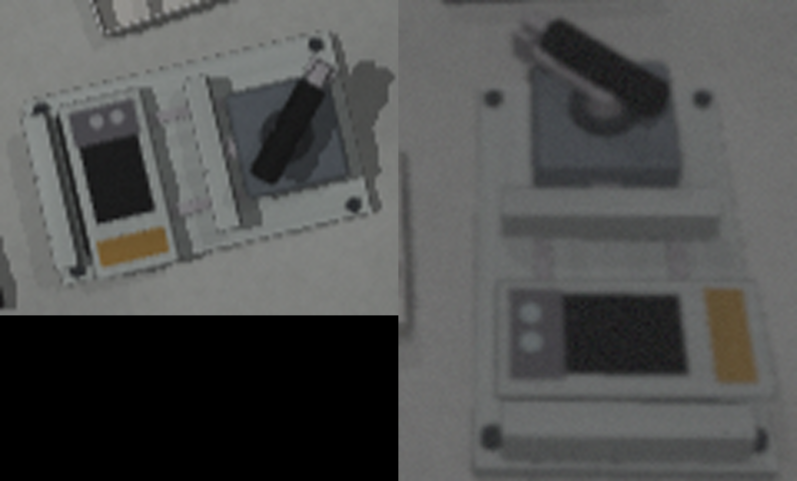

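```bash
python3 - <<'E'
from h import *
from scipy.optimize import least_squares
W=np.load("topW.npy");p=np.load("top0.npz")["p"]
quad=np.array([(251,194.6),(262,248.3),(170.2,270.8),(156.6,216)])
c=quad.mean(0);q=((quad-c)*1.06+c)
k=np.zeros(W.shape[:2],np.uint8);cv2.fillPoly(k,[q.astype(np.int32)],1)
m=(k>0)&(W[...,2]>.009)
r=cv2.minAreaRect((W[m][:,:2]*1000).astype(np.float32));print(r)
# corner fit at z=.015
cor=np.array([(80,-55),(-80,-55),(-80,215),(80,215)])/1000
def f(x):
    a=x[2];M=np.array([[np.cos(a),-np.sin(a)],[np.sin(a),np.cos(a)]])
    xy=cor@M.T+x[:2]
    return (project("top",np.c_[xy,np.full(4,.015)])-quad).ravel()
s=least_squares(f,[.52,.06,.2]);print(s.x,np.rad2deg(s.x[2]),s.fun.round(1))
# grey box top z .052: centroid
k=np.zeros(W.shape[:2],np.uint8)
a=s.x[2];M=np.array([[np.cos(a),-np.sin(a)],[np.sin(a),np.cos(a)]])
for n in("top","side"):
    W=np.load(n+"W.npy");L=(W[...,:2]-s.x[:2])@M
    g=(abs(W[...,2]-.052)<.006)&(np.abs(L).max(-1)<.07);print(n,"box",L[g].min(0),L[g].max(0),np.median(W[g][:,2]))
    h=(W[...,2]>.09)&(W[...,2]<.12)&(np.abs(L).max(-1)<.1);r=cv2.minAreaRect((L[h]*1000).astype(np.float32));print(n,r,cv2.boxPoints(r).round().tolist(),W[h][:,2].max())
E
```

```text
((505.17645263671875, 137.01763916015625), (161.55052185058594, 268.8385009765625), 12.967357635498047)
[0.52167375 0.05643651 0.22470612] 12.874712264253452 [-0.9 -0.7  1.   0.7 -0.7  0.3  0.6 -0.3]
top box [-0.05932862 -0.04118333] [0.0656628  0.06986388] 0.05095572960466399
top ((11.924358367919922, -5.725879669189453), (23.360368728637695, 104.54428100585938), 48.3614616394043) [[-35.0, 20.0], [43.0, -49.0], [59.0, -32.0], [-19.0, 38.0]] 0.10533575040325416
side box [-0.04763535 -0.03894097] [0.04199289 0.06494059] 0.0502383322681072
side ((6.933219909667969, -3.9446868896484375), (24.6616268157959, 104.97068786621094), 48.667728424072266) [[-41.0, 21.0], [38.0, -48.0], [54.0, -29.0], [-24.0, 40.0]] 0.10084202415829635
```

```bash
cat >> h.py <<'E'
A=np.array([.5225,.0585]);YAW=.226
def state():
    s=manip.sense();M=R.from_quat(s["tool_rot"]).as_matrix()
    print("t %.2f tcp %s xaxis %.1f tilt %.1f gap %.2f gf %.1f F %s q6 %.2f"%(s["t"],s["tcp_pos"].round(4),np.rad2deg(np.arctan2(M[1,0],M[0,0])),np.rad2deg(np.arccos(-M[2,2])),s["finger_gap"],s["gripper_force"],s["force"].round(1),s["q"][5]))
    return s,M
def to(target,n=1):   # TCP displacement to target, in tool units, split in n rows
    s,M=state();print("per row",(M.T@(np.array(target)-s["tcp_pos"])/.5/n).round(4))
E
python3 -m crank '[{"dp":[0.0543,-0.0536,0],"delta_rot":[0,0,-0.0197],"fingers":0}]'
python3 -c "from h import *;state()"
```

```text
t: 0.18
tcp_pos: [0.2657, -0.5413, 0.3035]
tool_rot: [0.964, 0.266, -0.001, 0.003]
force: [1.7, -0.7, 0.2]
finger_gap: 0.883
gripper_force: 0.0
t 0.18 tcp [ 0.2657 -0.5413  0.3035] xaxis 30.9 tilt 0.4 gap 0.88 gf 0.0 F [ 1.7 -0.7  0.2] q6 -0.27
```

```bash
python3 -c "from h import *;to((.505,.068,.25),17)"
```

```text
t 0.18 tcp [ 0.2657 -0.5413  0.3035] xaxis 30.9 tilt 0.4 gap 0.88 gf 0.0 F [ 1.7 -0.7  0.2] q6 -0.27
per row [ 0.061  -0.0471  0.0058]
```

```bash
python3 -m crank '[{"dp":[0.06,-0.046,0.004],"delta_rot":[0,0,0],"fingers":0},{"dp":[0.06,-0.046,0.004],"delta_rot":[0,0,0],"fingers":0},{"dp":[0.06,-0.046,0.004],"delta_rot":[0,0,0],"fingers":0},{"dp":[0.06,-0.046,0.004],"delta_rot":[0,0,0],"fingers":0},{"dp":[0.06,-0.046,0.004],"delta_rot":[0,0,0],"fingers":0},{"dp":[0.06,-0.046,0.004],"delta_rot":[0,0,0],"fingers":0},{"dp":[0.06,-0.046,0.004],"delta_rot":[0,0,0],"fingers":0},{"dp":[0.06,-0.046,0.004],"delta_rot":[0,0,0],"fingers":0},{"dp":[0.06,-0.046,0.004],"delta_rot":[0,0,0],"fingers":0},{"dp":[0.06,-0.046,0.004],"delta_rot":[0,0,0],"fingers":0},{"dp":[0.06,-0.046,0.004],"delta_rot":[0,0,0],"fingers":0},{"dp":[0.06,-0.046,0.004],"delta_rot":[0,0,0],"fingers":0}]'
python3 -m crank '[{"dp":[0.06,-0.046,0.004],"delta_rot":[0,0,0],"fingers":0},{"dp":[0.06,-0.046,0.004],"delta_rot":[0,0,0],"fingers":0},{"dp":[0.06,-0.046,0.004],"delta_rot":[0,0,0],"fingers":0},{"dp":[0.06,-0.046,0.004],"delta_rot":[0,0,0],"fingers":0},{"dp":[0,0,0],"delta_rot":[0,0,-0.0197],"fingers":0},{"dp":[0,0,0],"delta_rot":[0,0,-0.0197],"fingers":0},{"dp":[0,0,0],"delta_rot":[0,0,-0.0197],"fingers":0},{"dp":[0,0,0],"delta_rot":[0,0,-0.0197],"fingers":0},{"dp":[0,0,0],"delta_rot":[0,0,-0.0197],"fingers":0},{"dp":[0,0,0],"delta_rot":[0,0,-0.0197],"fingers":0},{"dp":[0,0,0],"delta_rot":[0,0,-0.0197],"fingers":0},{"dp":[0,0,0],"delta_rot":[0,0,-0.0197],"fingers":0}]'
python3 -m crank '[{"dp":[0,0,0],"delta_rot":[0,0,-0.0197],"fingers":0},{"dp":[0,0,0],"delta_rot":[0,0,-0.0197],"fingers":0},{"dp":[0,0,0],"delta_rot":[0,0,-0.0197],"fingers":0},{"dp":[0,0,0],"delta_rot":[0,0,-0.0197],"fingers":0},{"dp":[0,0,0],"delta_rot":[0,0,-0.0197],"fingers":0},{"dp":[0,0,0],"delta_rot":[0,0,-0.0197],"fingers":0},{"dp":[0,0,0],"delta_rot":[0,0,-0.0197],"fingers":0},{"dp":[0,0,0],"delta_rot":[0,0,-0.0197],"fingers":0},{"dp":[0,0,0],"delta_rot":[0,0,-0.0157],"fingers":0},{"dp":[0,0,0],"delta_rot":[0,0,0],"fingers":0}]'
python3 -c "from h import *;to((.505,.068,.147),6)"
```

```text
t: 1.18
tcp_pos: [0.4339, -0.1118, 0.2797]
tool_rot: [0.964, 0.267, -0.0, -0.0]
force: [0.9, -0.6, -0.1]
finger_gap: 0.504
gripper_force: 0.0
t: 2.18
tcp_pos: [0.4889, 0.0272, 0.2716]
tool_rot: [0.719, 0.695, -0.0, -0.0]
force: [0.8, -0.7, 0.7]
finger_gap: 0.504
gripper_force: 0.0
t: 3.02
tcp_pos: [0.4889, 0.0271, 0.2716]
tool_rot: [0.257, 0.966, -0.0, -0.0]
force: [0.0, 0.1, 0.8]
finger_gap: 0.501
gripper_force: 0.0
t 3.02 tcp [0.4889 0.0271 0.2716] xaxis 150.2 tilt 0.0 gap 0.50 gf 0.0 F [0.  0.1 0.8] q6 -1.22
per row [0.0021 0.0145 0.0415]
```

```bash
python3 -m crank '[{"dp":[0.006,0.044,0.03],"delta_rot":[0,0,-0.0036],"fingers":0},{"dp":[0.006,0.043,0.03],"delta_rot":[0,0,0],"fingers":0},{"dp":[0,0,0.06],"delta_rot":[0,0,0],"fingers":0},{"dp":[0,0,0.06],"delta_rot":[0,0,0],"fingers":0},{"dp":[0,0,0],"delta_rot":[0,0,0],"fingers":0}]'
python3 - <<'E'
from h import *
to((.505,.068,.147),2)
p,d=manip.snapshot("side");cv2.imwrite("pics/side1.png",cv2.resize(p[130:290,180:400,::-1],None,fx=3,fy=3))
E
```

```text
t: 3.43
tcp_pos: [0.5021, 0.0685, 0.1774]
tool_rot: [0.247, 0.969, -0.001, -0.005]
force: [-1.1, -0.0, 0.4]
finger_gap: 0.499
gripper_force: 0.0
t 3.43 tcp [0.5021 0.0685 0.1774] xaxis 151.3 tilt 0.6 gap 0.50 gf 0.0 F [-1.1 -0.   0.4] q6 -1.16
per row [-0.0031  0.0011  0.0303]
```

View pics/side1.png

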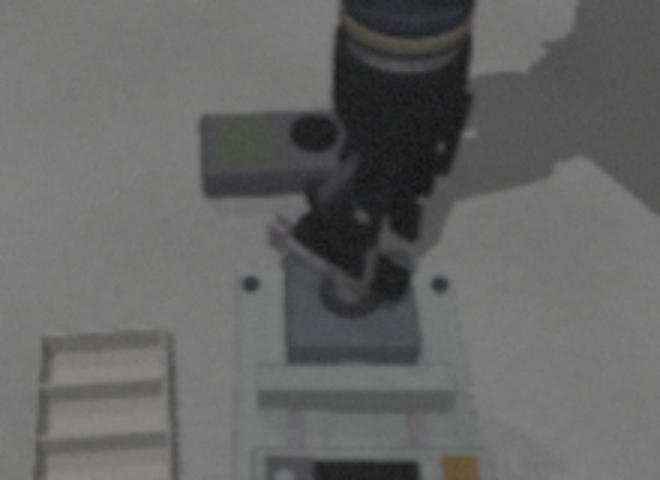

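The fingers straddle the handle near its free end, at crop (370,255) with the hinge at (275,230). I'll go down and grip lightly.

```bash
python3 -m crank '[{"dp":[-0.003,0.001,0.03],"delta_rot":[0,0,0],"fingers":0},{"dp":[-0.003,0.001,0.03],"delta_rot":[0,0,0],"fingers":0},{"dp":[0,0,0],"delta_rot":[0,0,0],"fingers":-1},{"dp":[0,0,0],"delta_rot":[0,0,0],"fingers":-1},{"dp":[0,0,0],"delta_rot":[0,0,0],"fingers":-1},{"dp":[0,0,0],"delta_rot":[0,0,0],"fingers":-1},{"dp":[0,0,0],"delta_rot":[0,0,0],"fingers":-1}]' 20
python3 -c "from h import *;state()"
```

```text
t: 4.07
tcp_pos: [0.5075, 0.0663, 0.1533]
tool_rot: [0.247, 0.969, -0.001, -0.0]
force: [-2.0, -6.1, -2.9]
finger_gap: 0.272
gripper_force: 19.6
t 4.07 tcp [0.5075 0.0663 0.1533] xaxis 151.4 tilt 0.1 gap 0.27 gf 19.6 F [-2.  -6.1 -2.9] q6 -1.16
```

```bash
python3 -m crank '[{"dp":[0,0,0],"delta_rot":[0,0,0],"fingers":-0.2},{"dp":[0,0,0],"delta_rot":[0,0,0],"fingers":-0.2},{"dp":[0.004,0,0.016],"delta_rot":[0,0,0],"fingers":-0.2},{"dp":[0,0,0],"delta_rot":[0,0,0],"fingers":-0.2},{"dp":[0,0,0],"delta_rot":[0,0,0],"fingers":-1},{"dp":[0,0,0],"delta_rot":[0,0,0],"fingers":-1},{"dp":[0,0,0],"delta_rot":[0,0,0],"fingers":-1}]' 20
python3 -c "from h import *;state()"
```

```text
t: 4.65
tcp_pos: [0.5053, 0.0677, 0.1437]
tool_rot: [0.246, 0.969, -0.001, -0.002]
force: [-2.7, -5.9, 0.5]
finger_gap: 0.276
gripper_force: 19.5
t 4.65 tcp [0.5053 0.0677 0.1437] xaxis 151.5 tilt 0.2 gap 0.28 gf 19.5 F [-2.7 -5.9  0.5] q6 -1.16
```

```bash
python3 -m crank '[{"dp":[-0.0014,0,-0.0206],"delta_rot":[0,0,0],"fingers":-1},{"dp":[-0.004,0,-0.0203],"delta_rot":[0,0,0],"fingers":-1},{"dp":[-0.0066,0,-0.0196],"delta_rot":[0,0,0],"fingers":-1},{"dp":[-0.0091,0,-0.0185],"delta_rot":[0,0,0],"fingers":-1},{"dp":[-0.0115,0,-0.0172],"delta_rot":[0,0,0],"fingers":-1},{"dp":[-0.0136,0,-0.0155],"delta_rot":[0,0,0],"fingers":-1},{"dp":[0,0,0],"delta_rot":[0,0,0],"fingers":-1}]'
python3 - <<'E'
from h import *
state()
p,d=manip.snapshot("side");cv2.imwrite("pics/side2.png",cv2.resize(p[110:270,180:400,::-1],None,fx=3,fy=3))
E
```

```text
t: 5.23
tcp_pos: [0.5255, 0.0564, 0.2001]
tool_rot: [0.247, 0.969, -0.001, -0.002]
force: [-3.7, -4.1, 1.0]
finger_gap: 0.271
gripper_force: 21.2
t 5.23 tcp [0.5255 0.0564 0.2001] xaxis 151.5 tilt 0.3 gap 0.27 gf 21.2 F [-3.7 -4.1  1. ] q6 -1.17
```

View pics/side2.png

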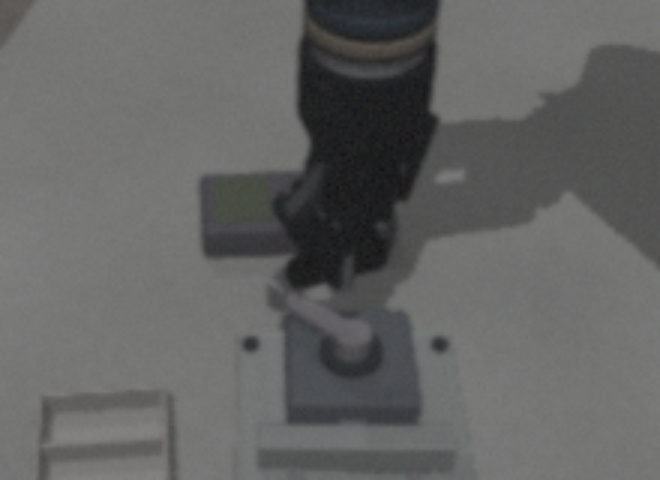

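The handle is rising with the gripper, and the bare crank arm now shows from (275,292) to (350,335). I'll carry on to upright.

```bash
python3 -m crank '[{"dp":[-0.0155,0,-0.0136],"delta_rot":[0,0,0],"fingers":-1},{"dp":[-0.0172,0,-0.0115],"delta_rot":[0,0,0],"fingers":-1},{"dp":[-0.0185,0,-0.0091],"delta_rot":[0,0,0],"fingers":-1},{"dp":[-0.0196,0,-0.0066],"delta_rot":[0,0,0],"fingers":-1},{"dp":[-0.0203,0,-0.004],"delta_rot":[0,0,0],"fingers":-1},{"dp":[-0.0206,0,-0.0014],"delta_rot":[0,0,0],"fingers":-1},{"dp":[-0.006,0,0],"delta_rot":[0,0,0],"fingers":-1},{"dp":[-0.006,0,0],"delta_rot":[0,0,0],"fingers":-1},{"dp":[0,0,0],"delta_rot":[0,0,0],"fingers":-1}]'
python3 - <<'E'
from h import *
state()
p,d=manip.snapshot("side");cv2.imwrite("pics/side3.png",cv2.resize(p[110:270,180:400,::-1],None,fx=3,fy=3))
E
```

```text
t: 6.03
tcp_pos: [0.5804, 0.0279, 0.2226]
tool_rot: [0.247, 0.969, -0.0, -0.001]
force: [-5.1, -0.5, 0.5]
finger_gap: 0.271
gripper_force: 23.8
t 6.03 tcp [0.5804 0.0279 0.2226] xaxis 151.4 tilt 0.2 gap 0.27 gf 23.8 F [-5.1 -0.5  0.5] q6 -1.22
```

View pics/side3.png

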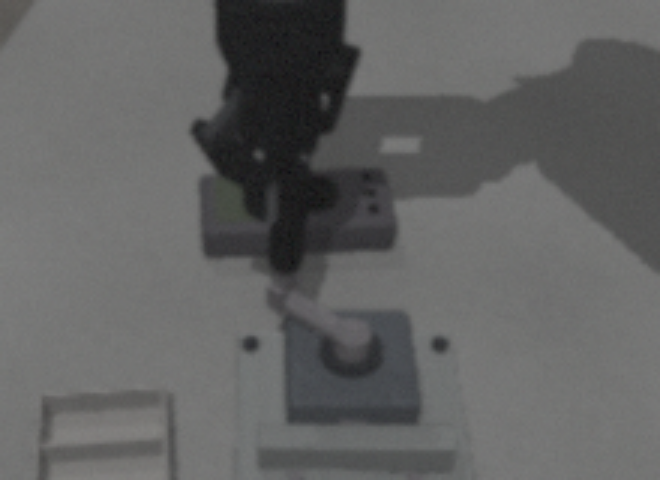

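The handle looks upright, running from its top near (265,200) to the hinge at (280,290). I'll push a little further outward to confirm it's at the stop.

```bash
python3 -m crank '[{"dp":[-0.006,0,0],"delta_rot":[0,0,0],"fingers":-1},{"dp":[-0.006,0,0],"delta_rot":[0,0,0],"fingers":-1},{"dp":[0,0,0],"delta_rot":[0,0,0],"fingers":-1}]'
python3 - <<'E'
from h import *
s,M=state()
p,d=manip.snapshot("side");W=world("side",d)
T=s["tcp_pos"]
m=(np.hypot(W[...,0]-T[0],W[...,1]-T[1])<.04)&(W[...,2]>.095)&(W[...,2]<.15)&(d>0)
for z in np.arange(.095,.15,.01):
    Q=W[m&(abs(W[...,2]-z)<.005)];print(round(z,3),len(Q),np.median(Q,0).round(4) if len(Q) else "")
E
```

```text
t: 6.33
tcp_pos: [0.585, 0.0256, 0.2221]
tool_rot: [0.247, 0.969, 0.0, -0.002]
force: [-6.6, 2.2, -0.0]
finger_gap: 0.277
gripper_force: 21.5
t 6.33 tcp [0.585  0.0256 0.2221] xaxis 151.5 tilt 0.3 gap 0.28 gf 21.5 F [-6.6  2.2 -0. ] q6 -1.22
0.095 5 [0.5697 0.0389 0.0968]
0.105 23 [0.5694 0.0417 0.1062]
0.115 47 [0.5711 0.0417 0.1144]
0.125 45 [0.5697 0.0415 0.1246]
0.135 43 [0.5717 0.0421 0.1352]
0.145 42 [0.5699 0.0413 0.1446]
```

```bash
python3 -m crank '[{"dp":[0,0,0],"delta_rot":[0,0,0],"fingers":0},{"dp":[0,0,0],"delta_rot":[0,0,0],"fingers":0},{"dp":[0.01,0,0],"delta_rot":[0,0,0],"fingers":0},{"dp":[0.01,0,0],"delta_rot":[0,0,0],"fingers":0},{"dp":[0,0,0],"delta_rot":[0,0,0],"fingers":-1},{"dp":[0,0,0],"delta_rot":[0,0,0],"fingers":-1},{"dp":[0,0,0],"delta_rot":[0,0,0],"fingers":-1},{"dp":[0,0,0],"delta_rot":[0,0,0],"fingers":-1},{"dp":[0,0,0],"delta_rot":[0,0,0],"fingers":-1}]' 30
python3 - <<'E'
from h import *
s,M=state()
p,d=manip.snapshot("side");W=world("side",d)
T=s["tcp_pos"]
m=(np.hypot(W[...,0]-T[0],W[...,1]-T[1])<.04)&(W[...,2]>.095)&(W[...,2]<.15)&(d>0)
for z in np.arange(.105,.15,.02):
    Q=W[m&(abs(W[...,2]-z)<.01)];print(round(z,3),len(Q),np.median(Q,0).round(4),Q.min(0).round(4),Q.max(0).round(4))
E
```

```text
t: 7.13
tcp_pos: [0.5776, 0.0297, 0.2232]
tool_rot: [0.247, 0.969, 0.0, 0.0]
force: [-0.7, 0.4, 3.1]
finger_gap: 0.267
gripper_force: 29.4
t 7.13 tcp [0.5776 0.0297 0.2232] xaxis 151.4 tilt 0.0 gap 0.27 gf 29.4 F [-0.7  0.4  3.1] q6 -1.21
0.105 56 [0.5709 0.0409 0.1098] [0.5603 0.0328 0.0956] [0.5837 0.0452 0.1149]
0.125 80 [0.5694 0.0419 0.125 ] [0.5605 0.0334 0.1153] [0.5838 0.0455 0.1345]
0.145 57 [0.5676 0.0427 0.1417] [0.5598 0.0307 0.1351] [0.5879 0.0451 0.1497]
```

```bash
python3 -m crank '[{"dp":[0.0041,-0.0311,0],"delta_rot":[0,0,0],"fingers":-1},{"dp":[0.012,-0.0289,0],"delta_rot":[0,0,0],"fingers":-1},{"dp":[0.0191,-0.0249,0],"delta_rot":[0,0,0],"fingers":-1},{"dp":[0.0249,-0.0191,0],"delta_rot":[0,0,0],"fingers":-1},{"dp":[0.0289,-0.012,0],"delta_rot":[0,0,0],"fingers":-1},{"dp":[0.0311,-0.0041,0],"delta_rot":[0,0,0],"fingers":-1},{"dp":[0,0,0],"delta_rot":[0,0,0],"fingers":-1}]'
python3 - <<'E'
from h import *
s,M=state()
p,d=manip.snapshot("side");W=world("side",d)
T=s["tcp_pos"];print("rel A",(T[:2]-A))
m=(np.hypot(W[...,0]-T[0],W[...,1]-T[1])<.04)&(W[...,2]>.095)&(W[...,2]<.15)&(d>0)
for z in np.arange(.105,.15,.02):
    Q=W[m&(abs(W[...,2]-z)<.01)];print(round(z,3),len(Q),np.median(Q,0).round(4),Q.min(0).round(4),Q.max(0).round(4))
E
```

```text
t: 7.77
tcp_pos: [0.4942, 0.0048, 0.2232]
tool_rot: [0.246, 0.969, -0.001, -0.001]
force: [-4.0, -3.8, 5.2]
finger_gap: 0.273
gripper_force: 30.4
t 7.77 tcp [0.4942 0.0048 0.2232] xaxis 151.5 tilt 0.2 gap 0.27 gf 30.4 F [-4.  -3.8  5.2] q6 -1.29
rel A [-0.02833682 -0.05370632]
0.105 56 [0.4872 0.0157 0.1094] [0.4762 0.0074 0.0953] [0.4986 0.0193 0.1148]
0.125 83 [0.4875 0.0165 0.1246] [0.4767 0.0047 0.1152] [0.5002 0.0198 0.1345]
0.145 60 [0.4863 0.0172 0.1417] [0.4768 0.0071 0.1351] [0.5048 0.0227 0.1498]
```

Cranking works with low forces. Continuing.

```bash
python3 -m crank '[{"dp":[0.0311,0.0041,0],"delta_rot":[0,0,0],"fingers":-1},{"dp":[0.0289,0.012,0],"delta_rot":[0,0,0],"fingers":-1},{"dp":[0.0249,0.0191,0],"delta_rot":[0,0,0],"fingers":-1},{"dp":[0.0191,0.0249,0],"delta_rot":[0,0,0],"fingers":-1},{"dp":[0.012,0.0289,0],"delta_rot":[0,0,0],"fingers":-1},{"dp":[0.0041,0.0311,0],"delta_rot":[0,0,0],"fingers":-1},{"dp":[0,0,0],"delta_rot":[0,0,0],"fingers":-1}]'
python3 -c "
from h import *
s,M=state();print(s['tcp_pos'][:2]-A)"
```

```text
t: 8.4
tcp_pos: [0.4731, 0.0884, 0.2232]
tool_rot: [0.246, 0.969, 0.001, 0.001]
force: [0.2, 2.7, 4.6]
finger_gap: 0.277
gripper_force: 30.0
t 8.40 tcp [0.4731 0.0884 0.2232] xaxis 151.5 tilt 0.1 gap 0.28 gf 30.0 F [0.2 2.7 4.6] q6 -1.12
[-0.04936033  0.02994363]
```

```bash
python3 -m crank '[{"dp":[-0.0041,0.0311,0],"delta_rot":[0,0,0],"fingers":-1},{"dp":[-0.012,0.0289,0],"delta_rot":[0,0,0],"fingers":-1},{"dp":[-0.0191,0.0249,0],"delta_rot":[0,0,0],"fingers":-1},{"dp":[-0.0249,0.0191,0],"delta_rot":[0,0,0],"fingers":-1},{"dp":[-0.0289,0.012,0],"delta_rot":[0,0,0],"fingers":-1},{"dp":[-0.0311,0.0041,0],"delta_rot":[0,0,0],"fingers":-1},{"dp":[0,0,0],"delta_rot":[0,0,0],"fingers":-1}]'
python3 -m crank '[{"dp":[-0.0311,-0.0041,0],"delta_rot":[0,0,0],"fingers":-1},{"dp":[-0.0289,-0.012,0],"delta_rot":[0,0,0],"fingers":-1},{"dp":[-0.0249,-0.0191,0],"delta_rot":[0,0,0],"fingers":-1},{"dp":[-0.0191,-0.0249,0],"delta_rot":[0,0,0],"fingers":-1},{"dp":[-0.012,-0.0289,0],"delta_rot":[0,0,0],"fingers":-1},{"dp":[-0.0041,-0.0311,0],"delta_rot":[0,0,0],"fingers":-1},{"dp":[0,0,0],"delta_rot":[0,0,0],"fingers":-1}]'
python3 - <<'E'
from h import *
s,M=state()
p,d=manip.snapshot("side");W=world("side",d)
T=s["tcp_pos"];print("rel A",(T[:2]-A))
m=(np.hypot(W[...,0]-T[0],W[...,1]-T[1])<.04)&(W[...,2]>.095)&(W[...,2]<.15)&(d>0)
for z in np.arange(.105,.15,.02):
    Q=W[m&(abs(W[...,2]-z)<.01)];print(round(z,3),len(Q),np.median(Q,0).round(4),Q.min(0).round(4),Q.max(0).round(4))
E
```

```text
t: 8.98
tcp_pos: [0.5551, 0.1084, 0.223]
tool_rot: [0.246, 0.969, -0.002, -0.0]
force: [-1.6, -4.8, 7.7]
finger_gap: 0.274
gripper_force: 30.7
t: 9.57
tcp_pos: [0.577, 0.0274, 0.2232]
tool_rot: [0.248, 0.969, 0.0, -0.001]
force: [-2.4, -0.8, 6.3]
finger_gap: 0.274
gripper_force: 30.2
t 9.57 tcp [0.577  0.0274 0.2232] xaxis 151.3 tilt 0.1 gap 0.27 gf 30.2 F [-2.4 -0.8  6.3] q6 -1.22
rel A [ 0.05446873 -0.03108942]
0.105 55 [0.569  0.0393 0.1094] [0.5588 0.0293 0.0951] [0.5814 0.0439 0.115 ]
0.125 87 [0.5697 0.0398 0.1254] [0.5593 0.031  0.1158] [0.5822 0.0442 0.1349]
0.145 54 [0.5666 0.0396 0.1421] [0.5596 0.0327 0.1352] [0.5885 0.0433 0.1493]
```

```bash
python3 -m crank '[{"dp":[0.0041,-0.0311,0],"delta_rot":[0,0,0],"fingers":-1},{"dp":[0.012,-0.0289,0],"delta_rot":[0,0,0],"fingers":-1},{"dp":[0.0191,-0.0249,0],"delta_rot":[0,0,0],"fingers":-1},{"dp":[0.0059,-0.0063,0],"delta_rot":[0,0,0],"fingers":-1},{"dp":[0,0,0],"delta_rot":[0,0,0],"fingers":-1}]'
python3 -m crank '[{"dp":[0.006,-0.005,0],"delta_rot":[0,0,0],"fingers":-1},{"dp":[0,0,0],"delta_rot":[0,0,0],"fingers":-1}]'
python3 -c "
from h import *
s,M=state();print(s['tcp_pos'][:2]-A)"
```

```text
t: 10.03
tcp_pos: [0.5375, -0.0019, 0.2232]
tool_rot: [0.247, 0.969, -0.0, 0.0]
force: [-1.2, -2.2, 4.0]
finger_gap: 0.273
gripper_force: 30.2
t: 10.2
tcp_pos: [0.5358, -0.002, 0.2233]
tool_rot: [0.247, 0.969, 0.0, 0.003]
force: [3.8, -1.3, 2.0]
finger_gap: 0.27
gripper_force: 29.9
t 10.20 tcp [ 0.5358 -0.002   0.2233] xaxis 151.4 tilt 0.3 gap 0.27 gf 29.9 F [ 3.8 -1.3  2. ] q6 -1.28
[ 0.01333649 -0.06048044]
```

```bash
python3 -m crank '[{"dp":[0.006,-0.0053,0],"delta_rot":[0,0,0],"fingers":-1},{"dp":[0,0,0],"delta_rot":[0,0,0],"fingers":-1}]'
python3 -m crank '[{"dp":[0.006,-0.0053,0],"delta_rot":[0,0,0],"fingers":-1},{"dp":[0,0,0],"delta_rot":[0,0,0],"fingers":-1},{"dp":[0,0,0],"delta_rot":[0,0,0],"fingers":-1}]'
python3 -c "
from h import *
s,M=state();print(s['tcp_pos'][:2]-A)"
```

```text
t: 10.37
tcp_pos: [0.5342, -0.0023, 0.2235]
tool_rot: [0.247, 0.969, 0.001, 0.006]
force: [8.7, 0.9, -1.8]
finger_gap: 0.268
gripper_force: 29.8
t: 10.62
tcp_pos: [0.5326, -0.0027, 0.2237]
tool_rot: [0.247, 0.969, 0.002, 0.008]
force: [13.8, 3.1, -5.1]
finger_gap: 0.272
gripper_force: 30.1
t 10.62 tcp [ 0.5326 -0.0027  0.2237] xaxis 151.3 tilt 1.0 gap 0.27 gf 30.1 F [13.8  3.1 -5.1] q6 -1.29
[ 0.01014715 -0.06122122]
```

The crank is at the end stop, with a 14 N reaction. I'll turn the gripper about the free-spinning sleeve to line the pads up with the fold axis, keeping a slight clockwise bias.

```bash
python3 -m crank '[{"dp":[0,0,0],"delta_rot":[0,0,0.0168],"fingers":-1},{"dp":[0,0,0],"delta_rot":[0,0,0.0168],"fingers":-1},{"dp":[0,0,0],"delta_rot":[0,0,0.0168],"fingers":-1},{"dp":[0,0,0],"delta_rot":[0,0,0.0168],"fingers":-1},{"dp":[0,0,0],"delta_rot":[0,0,0.0168],"fingers":-1},{"dp":[0,0,0],"delta_rot":[0,0,0.0168],"fingers":-1},{"dp":[0,0,0],"delta_rot":[0,0,0.0168],"fingers":-1},{"dp":[0,0,0],"delta_rot":[0,0,0.0168],"fingers":-1},{"dp":[0,0,0],"delta_rot":[0,0,0],"fingers":-1}]'
python3 - <<'E'
from h import *
s,M=state();print("F tool",M.T@s["force"],"rel A",s['tcp_pos'][:2]-A, M.T@np.r_[s['tcp_pos'][:2]-A,0])
p,d=manip.snapshot("top");np.savez("top4.npz",p=p,d=d);W=world("top",d);L=(W[...,:2]-A)@np.array([[np.cos(YAW),-np.sin(YAW)],[np.sin(YAW),np.cos(YAW)]])
# jaw tops: z~.045, strip |x|<40
for n,(p,d) in (("top",(p,d)),("side",manip.snapshot("side"))):
    W=world(n,d);L=(W[...,:2]-A)@np.array([[np.cos(YAW),-np.sin(YAW)],[np.sin(YAW),np.cos(YAW)]])
    m=(abs(L[...,0])<.05)&(L[...,1]>.04)&(L[...,1]<.22)&(W[...,2]>.01)
    for a in np.arange(.045,.22,.005):
        k=m&(abs(L[...,1]-a)<.0025)
        print(int(a*1000),(np.median(W[k][:,2])*1000).round() if k.any() else "-",end="; ")
    print()
o=np.hstack([cv2.resize(np.load("top4.npz")["p"][180:280,150:270,::-1],(480,400)),cv2.resize(p[170:350,225:365,::-1],(311,400))]);cv2.imwrite("pics/home4.png",o)
E
```

```text
t: 11.37
tcp_pos: [0.5314, -0.0036, 0.2236]
tool_rot: [0.624, 0.782, 0.003, 0.006]
force: [9.4, -0.4, -1.4]
finger_gap: 0.272
gripper_force: 30.3
t 11.37 tcp [ 0.5314 -0.0036  0.2236] xaxis 102.8 tilt 0.8 gap 0.27 gf 30.3 F [ 9.4 -0.4 -1.4] q6 -0.44
F tool [-2.50062355  9.08562055  1.51237152] rel A [ 0.00891059 -0.0620863 ] [-0.06251311 -0.00511576  0.00021868]
45 47.0; 49 15.0; 54 17.0; 59 16.0; 64 17.0; 69 16.0; 74 16.0; 79 17.0; 84 16.0; 89 16.0; 94 16.0; 99 29.0; 104 44.0; 109 44.0; 114 44.0; 119 43.0; 124 33.0; 129 33.0; 134 34.0; 139 34.0; 144 34.0; 149 34.0; 154 35.0; 159 34.0; 164 34.0; 169 35.0; 174 34.0; 179 34.0; 184 34.0; 189 33.0; 194 42.0; 199 45.0; 204 44.0; 209 44.0; 214 43.0; 
45 32.0; 49 13.0; 54 15.0; 59 15.0; 64 14.0; 69 14.0; 74 15.0; 79 15.0; 84 31.0; 89 32.0; 94 33.0; 99 42.0; 104 43.0; 109 43.0; 114 43.0; 119 39.0; 124 32.0; 129 33.0; 134 33.0; 139 33.0; 144 33.0; 149 33.0; 154 33.0; 159 33.0; 164 33.0; 169 33.0; 174 33.0; 179 33.0; 184 32.0; 189 33.0; 194 43.0; 199 43.0; 204 43.0; 209 43.0; 214 26.0;
```

View pics/home4.png

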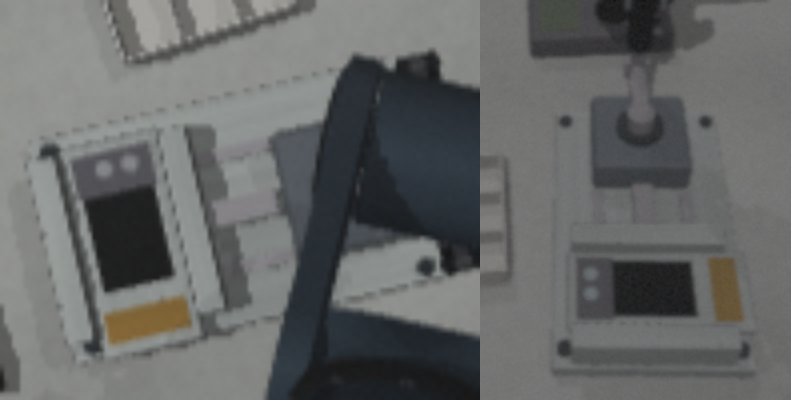

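The jaw spans y 101–121 mm in the fixture, the phone touches both jaws and the fixed jaw starts at 193 mm, so it's home and snug. Next I'll ease the bias and fold the handle down, checking halfway.

```bash
python3 -m crank '[{"dp":[0,0.006,0],"delta_rot":[0,0,0],"fingers":-1},{"dp":[0,0.005,0],"delta_rot":[0,0,0],"fingers":-1},{"dp":[0,0,0],"delta_rot":[0,0,0],"fingers":-1}]' 20
python3 -c "
from h import *
s,M=state();print('F tool',M.T@s['force'],M.T@np.r_[s['tcp_pos'][:2]-A,0])"
python3 -m crank '[{"dp":[0.0209,0,0.0014],"delta_rot":[0,0,0],"fingers":-1},{"dp":[0.0206,0,0.0041],"delta_rot":[0,0,0],"fingers":-1},{"dp":[0.0198,0,0.0067],"delta_rot":[0,0,0],"fingers":-1},{"dp":[0,0,0],"delta_rot":[0,0,0],"fingers":-1}]'
python3 -c "
from h import *
s,M=state();print('F tool',M.T@s['force'],M.T@np.r_[s['tcp_pos'][:2]-A,0])"
```

```text
t: 11.72
tcp_pos: [0.5333, -0.0025, 0.2234]
tool_rot: [0.622, 0.783, 0.0, 0.002]
force: [2.4, -3.2, 4.7]
finger_gap: 0.274
gripper_force: 30.5
t 11.72 tcp [ 0.5333 -0.0025  0.2234] xaxis 103.1 tilt 0.2 gap 0.27 gf 30.5 F [ 2.4 -3.2  4.7] q6 -0.44
F tool [-3.71280038  1.5633996  -4.65844068] [-0.06186428 -0.00333758  0.00016936]
t: 12.05
tcp_pos: [0.5257, 0.0288, 0.2169]
tool_rot: [0.621, 0.784, 0.001, 0.002]
force: [4.3, -1.1, 2.4]
finger_gap: 0.27
gripper_force: 31.2
t 12.05 tcp [0.5257 0.0288 0.2169] xaxis 103.2 tilt 0.2 gap 0.27 gf 31.2 F [ 4.3 -1.1  2.4] q6 -0.39
F tool [-2.01407309  3.90286096 -2.42587938] [-2.96170672e-02 -3.64480802e-03  3.44405855e-05]
```

```bash
python3 -m crank '[{"dp":[0.0188,0.001,0.0093],"delta_rot":[0,0,0],"fingers":-1},{"dp":[0.0174,0.001,0.0117],"delta_rot":[0,0,0],"fingers":-1},{"dp":[0.0157,0,0.0138],"delta_rot":[0,0,0],"fingers":-1},{"dp":[0.0138,0,0.0157],"delta_rot":[0,0,0],"fingers":-1},{"dp":[0.0117,0,0.0174],"delta_rot":[0,0,0],"fingers":-1},{"dp":[0,0,0],"delta_rot":[0,0,0],"fingers":-1}]' 20
python3 -c "
from h import *
s,M=state();print('F tool',M.T@s['force'],M.T@np.r_[s['tcp_pos'][:2]-A,0])"
```

```text
t: 12.55
tcp_pos: [0.5168, 0.0673, 0.1819]
tool_rot: [0.622, 0.783, 0.001, -0.0]
force: [4.2, 3.2, 3.8]
finger_gap: 0.271
gripper_force: 26.6
t 12.55 tcp [0.5168 0.0673 0.1819] xaxis 103.1 tilt 0.1 gap 0.27 gf 26.6 F [4.2 3.2 3.8] q6 -0.32
F tool [ 2.13663457  4.76645228 -3.76556826] [ 9.89428638e-03 -3.50287989e-03  1.14479831e-05]
```

```bash
python3 -m crank '[{"dp":[0.0093,0.002,0.0188],"delta_rot":[0,0,0],"fingers":-1},{"dp":[0.0067,0.001,0.0198],"delta_rot":[0,0,0],"fingers":-1},{"dp":[0.0041,0.001,0.0206],"delta_rot":[0,0,0],"fingers":-1},{"dp":[0.0014,0,0.0209],"delta_rot":[0,0,0],"fingers":-1},{"dp":[0,0,0],"delta_rot":[0,0,0],"fingers":-1}]' 20
python3 - <<'E'
from h import *
s,M=state();print('F tool',M.T@s['force'],M.T@np.r_[s['tcp_pos'][:2]-A,0])
p,d=manip.snapshot("side");cv2.imwrite("pics/side5.png",cv2.resize(p[150:310,210:380,::-1],None,fx=3.5,fy=3.5))
E
```

```text
t: 12.97
tcp_pos: [0.515, 0.0776, 0.1406]
tool_rot: [0.622, 0.783, -0.001, -0.002]
force: [2.2, 5.8, 0.8]
finger_gap: 0.269
gripper_force: 24.5
t 12.97 tcp [0.515  0.0776 0.1406] xaxis 103.1 tilt 0.2 gap 0.27 gf 24.5 F [2.2 5.8 0.8] q6 -0.29
F tool [ 5.12290838  3.39680325 -0.78631828] [ 2.02824275e-02 -2.94412344e-03  5.56241001e-05]
```

View pics/side5.png

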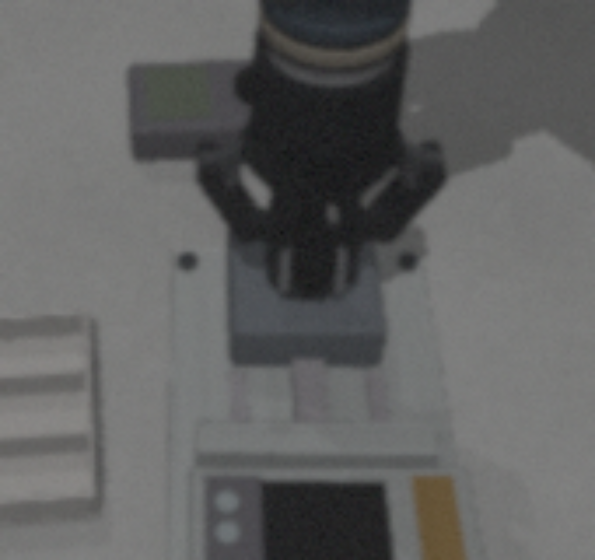

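The handle lies between the fingers at (315,270) over the gearbox, nearly flat. I'll press it down to the stop.

```bash
python3 -m crank '[{"dp":[0,0.002,0.004],"delta_rot":[0,0,0],"fingers":-1},{"dp":[0,0,0.004],"delta_rot":[0,0,0],"fingers":-1},{"dp":[0,0,0],"delta_rot":[0,0,0],"fingers":-1}]'
python3 -c "
from h import *
s,M=state();print('F tool',M.T@s['force'],M.T@np.r_[s['tcp_pos'][:2]-A,0])"
```

```text
t: 13.27
tcp_pos: [0.5156, 0.0776, 0.1378]
tool_rot: [0.622, 0.783, -0.001, -0.002]
force: [-1.2, 4.5, 1.4]
finger_gap: 0.273
gripper_force: 24.5
t 13.27 tcp [0.5156 0.0776 0.1378] xaxis 103.0 tilt 0.3 gap 0.27 gf 24.5 F [-1.2  4.5  1.4] q6 -0.29
F tool [ 4.65290382 -0.14080058 -1.37165423] [ 2.01455665e-02 -2.38655157e-03  5.23164402e-05]
```

```bash
python3 -m crank '[{"dp":[0,0,0],"delta_rot":[0,0,0],"fingers":-0.1},{"dp":[0,0,0],"delta_rot":[0,0,0],"fingers":-0.1},{"dp":[0,0,0],"delta_rot":[0,0,0],"fingers":-0.1},{"dp":[0,0,-0.04],"delta_rot":[0,0,0],"fingers":-0.1},{"dp":[0,0,-0.06],"delta_rot":[0,0,0],"fingers":-0.1},{"dp":[0,0,-0.04],"delta_rot":[0,0,0],"fingers":-0.5},{"dp":[0,0,0],"delta_rot":[0,0,0],"fingers":-1},{"dp":[0,0,0],"delta_rot":[0,0,0],"fingers":-1},{"dp":[0,0,0],"delta_rot":[0,0,0],"fingers":-1}]'
python3 - <<'E'
from h import *
s,M=state();print('F tool',M.T@s['force'],M.T@np.r_[s['tcp_pos'][:2]-A,0])
p,d=manip.snapshot("side");W=world("side",d);Rm=np.array([[np.cos(YAW),-np.sin(YAW)],[np.sin(YAW),np.cos(YAW)]]);L=(W[...,:2]-A)@Rm
m=(abs(L[...,0])<.025)&(abs(L[...,1])<.07)&(W[...,2]>.084)&(W[...,2]<.125)
for a in np.arange(-.06,.06,.01):
    k=m&(abs(L[...,1]-a)<.005)
    if k.sum()>3: print(round(a,3),k.sum(),"zmax %.4f"%np.percentile(W[k][:,2],95),"x %.4f..%.4f"%(L[k][:,0].min(),L[k][:,0].max()))
E
```

```text
t: 14.02
tcp_pos: [0.5167, 0.0768, 0.2083]
tool_rot: [0.622, 0.783, -0.0, -0.0]
force: [-0.4, 0.2, 0.2]
finger_gap: 0.002
gripper_force: 0.0
t 14.02 tcp [0.5167 0.0768 0.2083] xaxis 103.1 tilt 0.1 gap 0.00 gf 0.0 F [-0.4  0.2  0.2] q6 -0.29
F tool [ 0.24967294 -0.30460025 -0.22678323] [ 1.91447616e-02 -1.48654513e-03  4.59611311e-06]
-0.04 4 zmax 0.0936 x 0.0059..0.0081
-0.03 5 zmax 0.0932 x 0.0063..0.0080
-0.02 6 zmax 0.0933 x 0.0050..0.0070
-0.01 26 zmax 0.0986 x -0.0147..0.0075
0.0 38 zmax 0.0995 x -0.0161..0.0079
0.01 47 zmax 0.0998 x -0.0156..0.0067
0.02 43 zmax 0.0998 x -0.0147..0.0071
0.03 45 zmax 0.0999 x -0.0154..0.0077
0.04 80 zmax 0.0985 x -0.0154..0.0078
```

```bash
python3 -m crank '[{"dp":[0,-0.003,0.03],"delta_rot":[0,0,0],"fingers":-1},{"dp":[0,0,0.028],"delta_rot":[0,0,0],"fingers":-1},{"dp":[0,0,0.006],"delta_rot":[0,0,0],"fingers":-1},{"dp":[0,0,0],"delta_rot":[0,0,0],"fingers":-1}]'
python3 -m crank '[{"dp":[0,0,0.006],"delta_rot":[0,0,0],"fingers":-1},{"dp":[0,0,0],"delta_rot":[0,0,0],"fingers":-1}]'
```

```text
t: 14.4
tcp_pos: [0.5146, 0.0767, 0.1748]
tool_rot: [0.622, 0.783, -0.001, -0.002]
force: [-0.9, -0.1, 0.0]
finger_gap: -0.001
gripper_force: 0.0
t: 14.57
tcp_pos: [0.5159, 0.0767, 0.1736]
tool_rot: [0.622, 0.783, -0.0, -0.0]
force: [0.0, 0.3, 0.3]
finger_gap: -0.003
gripper_force: 0.0
```

```bash
python3 -m crank '[{"dp":[0,0,0.005],"delta_rot":[0,0,0],"fingers":-1},{"dp":[0,0,0],"delta_rot":[0,0,0],"fingers":-1}]'
python3 -m crank '[{"dp":[0,0,0.005],"delta_rot":[0,0,0],"fingers":-1},{"dp":[0,0,0],"delta_rot":[0,0,0],"fingers":-1}]'
```

```text
t: 14.73
tcp_pos: [0.5164, 0.0769, 0.172]
tool_rot: [0.622, 0.783, 0.001, 0.001]
force: [-0.3, 1.0, 5.4]
finger_gap: -0.003
gripper_force: 3.0
t: 14.9
tcp_pos: [0.5169, 0.0772, 0.1704]
tool_rot: [0.622, 0.783, 0.001, 0.001]
force: [-0.5, 2.5, 12.0]
finger_gap: -0.0
gripper_force: 6.1
```

The stop is firm, 12 N with the handle top at 0.100 m. Retreating and checking.

```bash
python3 -m crank '[{"dp":[0,0,-0.04],"delta_rot":[0,0,0],"fingers":-1},{"dp":[0,0,-0.07],"delta_rot":[0,0,0],"fingers":-1},{"dp":[0,0,-0.07],"delta_rot":[0,0,0],"fingers":-1},{"dp":[-0.07,0,-0.03],"delta_rot":[0,0,0],"fingers":-1},{"dp":[-0.07,0,0],"delta_rot":[0,0,0],"fingers":-1},{"dp":[-0.07,0,0],"delta_rot":[0,0,0],"fingers":-1},{"dp":[-0.07,0,0],"delta_rot":[0,0,0],"fingers":-1},{"dp":[-0.07,0,0],"delta_rot":[0,0,0],"fingers":-1},{"dp":[-0.07,0,0],"delta_rot":[0,0,0],"fingers":-1},{"dp":[-0.05,0,0],"delta_rot":[0,0,0],"fingers":-1},{"dp":[0,0,0],"delta_rot":[0,0,0],"fingers":-1},{"dp":[0,0,0],"delta_rot":[0,0,0],"fingers":-1}]'
python3 - <<'E'
from h import *
Rm=np.array([[np.cos(YAW),-np.sin(YAW)],[np.sin(YAW),np.cos(YAW)]]);I={}
for n in("top","side"):
    p,d=manip.snapshot(n);I[n]=p;W=world(n,d);L=(W[...,:2]-A)@Rm
    m=(np.abs(L).max(-1)<.07)&(W[...,2]>.09)&(W[...,2]<.13)
    r=cv2.minAreaRect((L[m]*1000).astype(np.float32));print(n,r,np.percentile(W[m][:,2],95))
    m=(abs(L[...,0])<.05)&(L[...,1]>.04)&(L[...,1]<.22)&(W[...,2]>.01)
    print([(int(a*1000),int(np.median(W[m&(abs(L[...,1]-a)<.0025)][:,2])*1000)) for a in np.arange(.092,.13,.003)])
o=np.hstack([cv2.resize(I["top"][130:290,125:335,::-1],(480,366)),cv2.resize(I["side"][150:384,175:375,::-1],(313,366))]);cv2.imwrite("pics/end.png",o)
E
```

```text
t: 15.9
tcp_pos: [0.569, -0.1537, 0.2738]
tool_rot: [0.623, 0.782, 0.0, 0.0]
force: [-0.9, 0.2, 0.2]
finger_gap: 0.001
gripper_force: 0.0
top ((1.2127742767333984, -11.410308837890625), (23.309059143066406, 104.20075225830078), 0.716343343257904) 0.10265849382764447
[(92, 16), (95, 16), (98, 16), (101, 35), (104, 43), (107, 44), (110, 44), (113, 43), (116, 43), (119, 44), (122, 36), (125, 33), (128, 33)]
side ((-4.35469388961792, -10.821197509765625), (106.0440902709961, 23.374736785888672), 89.54673767089844) 0.10002237175404854
  return _methods._mean(a, axis=axis, dtype=dtype,
  ret = ret.dtype.type(ret / rcount)
Traceback (most recent call last):
ValueError: cannot convert float NaN to integer
```

```bash
python3 - <<'E'
from h import *
p,d=manip.snapshot("top");cv2.imwrite("pics/end2.png",cv2.resize(p[130:290,120:340,::-1],None,fx=3,fy=3,interpolation=cv2.INTER_CUBIC))
p0=np.load("top0.npz")["p"]
for n,(x0,y0,x1,y1) in dict(tray=(165,145,235,200),driver=(128,218,157,285),meter=(272,160,330,235)).items():
    a,b=[cv2.cvtColor(q[y0:y1,x0:x1],cv2.COLOR_RGB2GRAY).astype(np.float32) for q in(p0,p)];print(n,cv2.phaseCorrelate(a,b))
E
```

```text
tray ((0.02285505394169718, -0.006611200336095635), 0.987826634005264)
driver ((0.018519890797488614, 0.03434150591613161), 1.0015315623746979)
meter ((-0.15809730763572816, 0.9272306018324343), 0.380830386267768)
```

View pics/end2.png

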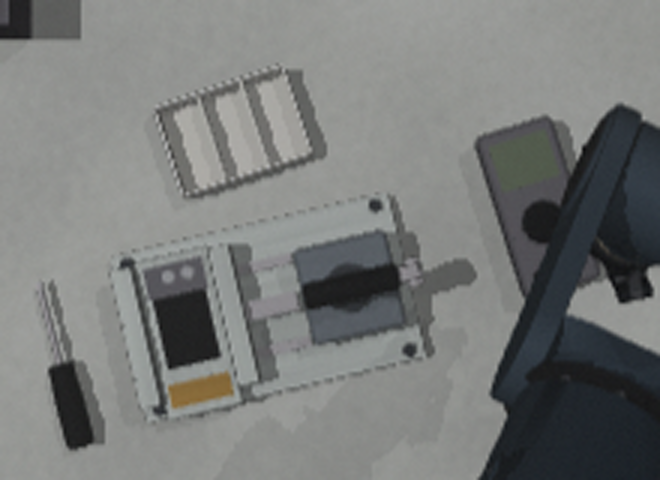

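The handle is folded flat along the plate, from (305,290) to (400,275). The jaw is closed on the phone at (185,310), and the tray, screwdriver and meter haven't moved; the arm only hides part of the meter.

```bash
python3 -c "from station import manip;print(manip.sign_off())"
```

```text
the job is handed in; nothing more can be done
None
```

The phone is clamped snug with the jaw home at the crank's end stop, the handle is folded flat and released, and the job is handed in at about 16 s; the tray and screwdriver measured unmoved, and the meter, partly hidden by the arm, looks in place.

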